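# Check that the empty portion scale moves freely

### The arm

A 6-joint arm with a two-finger parallel gripper is mounted at the origin on a cart in front of the work surface, level with it; the furniture and walls round the work are solid. World frame = base frame: x ahead of the robot, y to its left, z up, the work surface at z = 0. Lengths are in m, angles in degrees, forces in N, time in s.
With the tool pointing down it reaches from about 0.35 to 0.725 m from the base axis. Payload 6 kg.
Tool frame: the origin (TCP) lies on the centre line of the jaws, within the pads' length; the fingertips stand 17 mm ahead of it and the grasp point (between the pads) lies 2 mm behind it; z points along the fingers, y is the direction in which the jaws open and shut (so a half turn about z gives the same grasp; the last joint's range is limited). The gripper opens to 85 mm and grips with 20 to 120 N. Pads are 22 mm wide; open, the fingers measure 114 mm over their backs; the gripper's body (76 mm by 85 mm) begins 54 mm behind the grasp point. The pads swing forward as they close: fully open they stand 13 mm farther back than shut.
Start: joints at [-49.292, 2.303, 4.859, 0, -92.561, -19.12], TCP at [0.221, -0.558, 0.248] pointing down, gripper open.
Joint ranges: [-146.85, 146.85], [-73.84, 115.35], [-62.03, 85.46], [-188.31, 113.3], [-161.28, -10.13], [-171.36, 171.36]. Speed limits (degrees/s): [147.25, 147.25, 172.46, 180, 180, 180].

### API

Orientations are given as a 3x3 rotation matrix whose columns are the frame's x, y, z axes.
In Python, from cell import arm gives the robot as it stands.
- The arm moves only by the tool servo_tool, never from a script. Its argument "motion" is one flat list of numbers, 6 for each row, row after row: the shift along the tool's x, y, z in mm, then the turn, a rotation vector about the tool's x, y, z in rad. A call has 1 to 12 rows; each row shifts and turns the commanded pose from where the row before left it, along the tool's axes as they then stand; what a row does not reach is not made up. A row lasts 1/10 s, in which the tool goes at most 50 mm and 8.59 degrees, less where a joint would pass 70% of its speed; a pose out of reach is approached as far as the arm can. A call is refused whole if a number of a shift passes 50 or a number of a turn 0.15, either way. A call with a gripper value outside its range is refused whole. "claw" is the opening, from -1 (shut) to 1 (fully open), set as the call begins (left out, the last holds). The fingers move at their own pace and stop on an object; "force" is the grip in N (left out, the last holds). Time passes only in rows, so rows that do not move let the fingers close. It gives the time, the measured TCP pose, the force and the opening at its end, in the units of the state.
- arm.state(): the state, without advancing time (a new reading comes with each control period).
- arm.get_image(name): name is "side" or "top" or "wrist"; returns the picture (480x640x3 uint8, red, green, blue); there is no depth.
- arm.calibration(name): a dict with "K" (3x3 intrinsics, pixels), "R" (3x3) and "t" (3): a world point X has camera coordinates R X + t. Camera axes: x right, y down, z forward; pixel columns grow to the right and rows downward; lengths in m; the calibration is good to about 2 mm. A picture is of the moment at which its call begins: read the wrist's pose just before it. calibration takes no time and is no camera call; for the wrist camera it gives the pose at the moment of the call.
- arm.sign_off(): hands the job in, once; it reports no verdict.
Trained networks look in the newest picture that a camera, given by its name, has taken for a name from the list of things; names that differ only in an ending like _2 or _b are one class to them, and where a whole thing is asked for, a point or a joint stands for the part that bears it (a point fixed in the world has none). Each returns a list of dicts, best first, with "p" (0 to 1); they miss things now and then, are a little off and sometimes report something else, mostly with a low value. They report only what shows in the picture. A call takes as long as a camera call. They do not tell look-alikes from the thing itself.
- arm.spot_in(label, camera): "bbox" ([left, top, width, height] in pixels, round what is visible of it).
- arm.regions_of(label, camera): "pixels" (480x640 bool, what is visible of it) and "bbox" ([left, top, width, height] in pixels, round what is visible of it).
The state is a dict: "time_s": time; "q": joint angles; "dq": joint speeds; "tau": joint torques, N m; "tool_pos": TCP position; "orientation": TCP orientation; "ft_force": force on the tool from outside, world axes, zero at the start; "wrist_torque": the same for the moment, N m; "grip_width": finger opening in m.
Only numpy, scipy, OpenCV 4.12 (cv2) and the standard library are available. Lean on these libraries where they do the work, as an engineer would, in place of code of your own. Each camera call takes 0.05 s, during which the arm holds its last target. There are 200 camera calls.

### The job

On the near part of the bench stand two identical portion scales: one pan is empty, the other carries a piece of dark chocolate. Check that the empty scale moves freely: with the fingertips press the middle of its pan gently down until it has clearly sunk through most of its 4 mm of travel, keep it down for about half a second, then withdraw so that it springs back up. Do not lift, shove or tip that scale, and leave the loaded scale with its chocolate, the light-brown chocolate piece lying near the scales and the nearest squeeze bottle alone.

Things in the scene. Friction and masses are not known exactly. Their poses are not given: they have to be found in the camera images.
- pan_empty (a point): middle of the upper face of the EMPTY scale's pan, on the pan's axis; this is the spot to press, from straight above. The pan is a shallow round steel dish 140 mm across, its rim about 5 mm higher than the middle; the middle stands about 128 mm above the bench at rest and sinks with the pan
- scale_empty_platter (a joint): how far the empty scale's pan is sunk (m): about 0 to 0.001 at rest under its own weight, 0.004 at the bottom stop; it moves straight down against a spring of 2 N per mm, so from rest to the stop takes about 7 N
- scale_empty: the empty one of the two near portion scales (another one far back on the bench has no part in this), loose, about 1 kg: cream housing 104 x 135 mm and 105 mm high on four short feet (65 mm apart front to back, 90 mm side to side, foot centres), with the pan above, 134 mm high overall; round white dial on the front, black knob on its right side. Origin on the bench under the housing's middle, 4 mm beside the pan's axis; own x points from the front to the back, z up
- pan_loaded (a point): middle of the pan of the LOADED scale, which looks the same but carries the dark chocolate; not to be touched
- scale_loaded: the loaded portion scale, of the same size and shape, firmly in place; origin as for the empty one; not to be touched
- milk_centre (a point): centre of the light-brown piece of chocolate lying near the two scales, 52 x 48 mm, 12 mm thick, half-way up; loose, leave it alone
- dark_centre (a point): centre of the dark-brown piece of chocolate lying on the loaded scale's pan, 54 x 48 mm, 12 mm thick, half-way up; loose, leave it alone
- bottle_centre (a point): centre of the nearest bottle on the bench, the upright cream squeeze bottle with a green nozzle, 50 mm across, 162 mm high, half-way up; loose, leave it alone
Not all that is in view belongs to the job. Leave any blue, orange or purple look-alike of the part that bears dark_centre alone.

How it is judged:
By the outcome, as a careful person would: the job done as asked, in the order asked, and still so for the second after the job is handed in, with the robot touching nothing.
It also fails if it takes over 38 s, if anything falls off the work surface, if the arm or the gripper's body presses on something with over 40 N, if the wrist force passes 120 N, or if a joint passes its speed limit or range.

## Working session

There is one attempt and no reset: what is moved stays moved. The work goes in short steps, Python scripts to look and compute and a tool call to move; the robot and the scene stay as the last step left them, time stands still between calls to the robot, and variables do not carry over. Pictures are saved under pics/ and viewed, about 8 in all and at most 12, crops included, and the job is handed in when it is done.

Besides the shell and the picture viewer there is one more tool, called as name(argument=value, ...) on one line, values as JSON. servo_tool: Moves the arm, as the interface text tells. Its arguments: {"type":"object","properties":{"motion":{"type":"array"},"claw":{"type":"number"},"force":{"type":"number"}},"required":["motion"]}

```bash
mkdir -p pics; python3 - <<'E'
from cell import arm
import cv2,numpy as np
s=arm.state();print(s['time_s'],s['tool_pos'],s['orientation'],s['grip_width'],s['ft_force'])
for c in('top','side'):
    im=arm.get_image(c);cv2.imwrite(f'pics/{c}1.png',im[:,:,::-1])
    k=arm.calibration(c);print(c,k)
    for l in('pan_empty','scale_empty','dark_centre','milk_centre','bottle_centre'):
        print(l,[(d['bbox'],round(d['p'],2)) for d in arm.spot_in(l,c)])
E
```

```text
0.0 [ 0.22072593 -0.55758742  0.24725077] [[-9.29849958e-01 -3.67938114e-01 -7.74425849e-04]
 [-3.67938911e-01  9.29848507e-01  1.64675199e-03]
 [ 1.14195900e-04  1.81617367e-03 -9.99998344e-01]] 0.08539417260767261 [-0.56723835 -0.33759347 -0.74075185]
top {'K': array([[506.34753242,   0.        , 316.78962098],
       [  0.        , 506.34753242, 242.97334954],
       [  0.        ,   0.        ,   1.        ]]), 'R': array([[ 0.015031  , -0.99973008, -0.01771532],
       [-0.99132556, -0.0125864 , -0.13082514],
       [ 0.13056685,  0.01952808, -0.99124717]]), 't': array([-0.02866284,  0.57455885,  1.16196759])}
pan_empty [([383.8, 249.3, 67.1, 63.3], 0.96)]
scale_empty [([381.4, 246.5, 68.8, 68.3], 0.89)]
dark_centre [([176.5, 225.5, 17.8, 20.0], 0.86), ([273.9, 264.3, 18.4, 17.8], 0.81), ([342.9, 276.8, 17.3, 22.4], 0.8), ([172.9, 272.6, 22.8, 22.6], 0.79), ([250.7, 295.3, 18.8, 18.0], 0.67)]
milk_centre [([297.2, 302.7, 21.2, 23.8], 0.82)]
bottle_centre [([440.2, 187.4, 31.4, 33.2], 0.71)]
side {'K': array([[506.67178477,   0.        , 324.50229001],
       [  0.        , 506.67178477, 231.9819039 ],
       [  0.        ,   0.        ,   1.        ]]), 'R': array([[-0.8838752 , -0.46759802,  0.01080383],
       [-0.22424501,  0.40338112, -0.88712899],
       [ 0.4104617 , -0.78653402, -0.46139508]]), 't': array([0.47128356, 0.23449468, 0.8003794 ])}
pan_empty [([361.8, 180.5, 66.5, 26.5], 0.79)]
scale_empty [([362.7, 179.7, 65.6, 76.8], 0.73)]
dark_centre [([262.0, 300.1, 31.8, 29.1], 0.94), ([183.6, 358.4, 29.4, 30.1], 0.68), ([359.0, 266.3, 20.3, 12.4], 0.66), ([323.6, 296.8, 14.8, 17.9], 0.55), ([232.0, 285.7, 93.6, 127.2], 0.51), ([368.3, 179.7, 59.9, 27.2], 0.38)]
milk_centre [([370.4, 297.4, 29.1, 15.1], 0.58)]
bottle_centre [([328.9, 154.7, 22.3, 60.6], 0.76)]
```

View pics/top1.png

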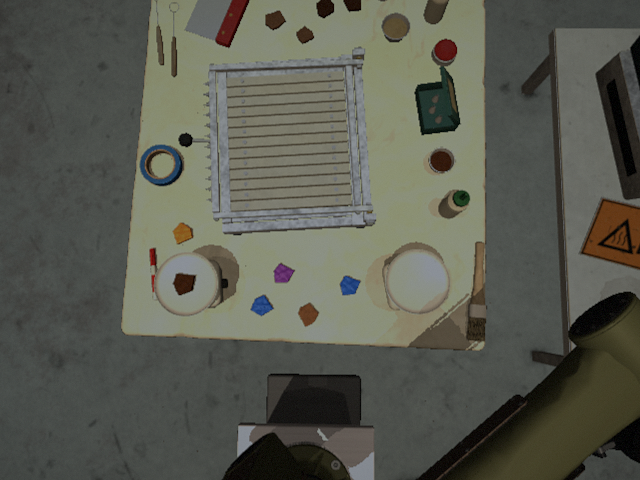

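View pics/side1.png

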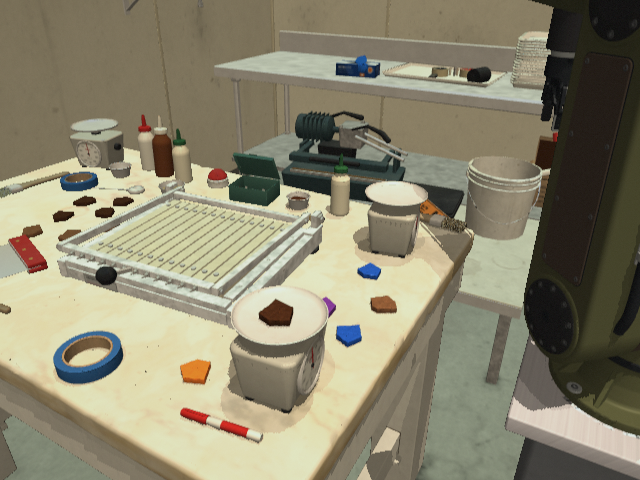

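The empty scale's pan is at about (418,280) in top and (396,195) in side. The loaded scale is at (188,283) in top, and the bottle is at (457,199).

```bash
cat > h.py <<'E'
from cell import arm
import cv2,numpy as np
def ray(c,u,v,z,k=None):
    k=k or arm.calibration(c);R,t=k['R'],k['t']
    o=-R.T@t;d=R.T@np.linalg.inv(k['K'])@[u,v,1];return o+d*(z-o[2])/d[2]
def pan(c,z=0.133,sel=0):
    arm.get_image(c);k=arm.calibration(c)
    r=arm.regions_of('pan_empty',c)
    for q in r:
        m=q['pixels'].astype(np.uint8);cs=max(cv2.findContours(m,0,1)[0],key=cv2.contourArea)
        P=np.array([ray(c,*p,z,k)[:2] for p in cs[:,0].astype(float)])
        (x,y),rad=cv2.minEnclosingCircle((P*1000).astype(np.float32))
        A=np.c_[2*P,np.ones(len(P))];s=np.linalg.lstsq(A,(P**2).sum(1),rcond=None)[0]
        print(c,round(q['p'],2),q['bbox'],'enc',x,y,rad,'lsq',s[:2],np.sqrt(s[2]+s[0]**2+s[1]**2))
E
python3 - <<'E'
from h import *
pan('top');pan('side')
print('bottle',ray('top',457,198,.15),'milk',ray('top',308,315,.006))
s=arm.state();print(s['time_s'])
k=arm.calibration('wrist');print(k['R'],-k['R'].T@k['t'],k['K'])
E
```

```text
top 0.73 [383.5, 247.8, 65.5, 66.1] enc 483.31341552734375 -239.8184356689453 72.10484313964844 lsq [ 0.48309173 -0.23927426] 0.06972124487352181
side 0.57 [365.4, 179.0, 62.2, 30.1] enc 481.3193054199219 -240.2770233154297 79.63136291503906 lsq [ 0.4810311  -0.23916625] 0.07269055129478866
bottle [ 0.6618691  -0.32421844  0.15      ] milk [ 0.40534669 -0.00169148  0.006     ]
0.8
[[-3.68059683e-01  9.29802150e-01  1.77660670e-04]
 [ 8.89767498e-01  3.52156596e-01  2.90343815e-01]
 [ 2.69899739e-01  1.07021929e-01 -9.56922378e-01]] [ 0.15259749 -0.58510306  0.37282638] [[411.64742117   0.         327.86220576]
 [  0.         411.64742117 240.84923169]
 [  0.           0.           1.        ]]
```

servo_tool(motion=[-20,11,0,0,0,0,-36,20,0,0,0,0,-36,20,0,0,0,0,-36,20,0,0,0,0,-36,20,0,0,0,0,-36,20,0,0,0,0,-36,20,0,0,0,0,-36,20,0,0,0,0,-36,20,0,0,0,0,-36,20,0,0,0,0,-16,9,0,0,0,0,0,0,0,0,0,0], claw=-1, force=40)

```text
time_s: 2.0
tool_pos: [0.4831, -0.2375, 0.2479]
orientation: [[-0.929, -0.371, -0.0], [-0.371, 0.929, 0.0], [0.0, 0.001, -1.0]]
ft_force: [-0.4, -0.4, -0.1]
grip_width: 0.0
```

servo_tool(motion=[-5,0,0,0,0,0,0,0,0,0,0,0,0,0,0,0,0,0,0,0,0,0,0,0])

```text
time_s: 2.4
tool_pos: [0.4862, -0.2382, 0.2484]
orientation: [[-0.93, -0.367, 0.0], [-0.367, 0.93, -0.0], [-0.0, -0.0, -1.0]]
ft_force: [0.2, 0.0, 0.0]
grip_width: 0.0002
```

```bash
python3 - <<'E'
from h import *
k=arm.calibration('wrist');im=arm.get_image('wrist');cv2.imwrite('pics/w1.png',im[:,:,::-1])
pan('wrist');pan('top')
s=arm.state();print(s['time_s'],s['tool_pos'],s['orientation'],s['ft_force'],s['grip_width'])
E
```

```text
wrist 0.59 [214.5, 115.9, 224.4, 213.4] enc 483.6969909667969 -240.2564697265625 70.04607391357422 lsq [ 0.47922012 -0.24206339] 0.06614138870507236
wrist 0.26 [77.8, 309.6, 116.4, 117.2] enc 621.085693359375 -328.33660888671875 58.33790969848633 lsq [ 0.61716786 -0.32980355] 0.03965756933994772
top 0.77 [384.6, 288.0, 63.1, 26.7] enc 457.9615478515625 -234.5444793701172 63.158851623535156 lsq [ 0.44895341 -0.23234929] 0.043656343518723606
2.65 [ 0.48644647 -0.23781396  0.24831885] [[-9.29993232e-01 -3.67576642e-01  3.18120297e-05]
 [-3.67576639e-01  9.29993231e-01  7.25166207e-05]
 [-5.62403882e-05  5.57466075e-05 -9.99999997e-01]] [-0.00946314 -0.18668077 -0.55874271] 0.00027054386604526696
```

View pics/w1.png

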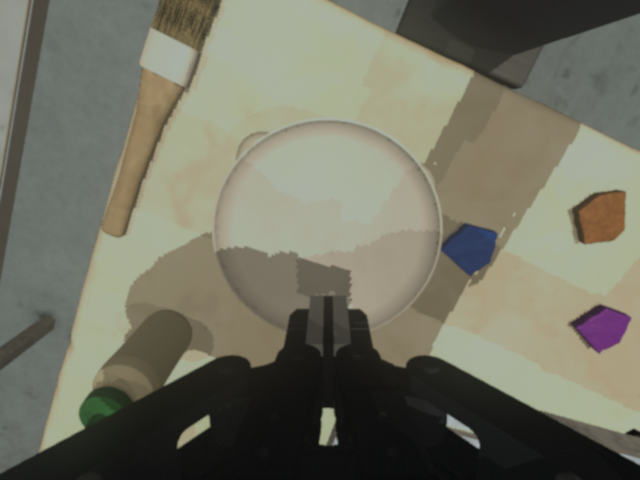

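The wrist view shows the empty pan as a full circle centred at about (328,228), which is (0.483,-0.240). Next: correct by 4 mm and go down to about 10 mm above the pan.

servo_tool(motion=[4,-1,10,0,0,0,0,0,20,0,0,0,0,0,20,0,0,0,0,0,20,0,0,0,0,0,15,0,0,0,0,0,8,0,0,0,0,0,0,0,0,0,0,0,0,0,0,0,0,0,0,0,0,0])

```text
time_s: 3.55
tool_pos: [0.4837, -0.2402, 0.1565]
orientation: [[-0.93, -0.368, 0.002], [-0.368, 0.93, -0.0], [-0.001, -0.001, -1.0]]
ft_force: [0.6, -0.6, 0.5]
grip_width: -0.0001
```

servo_tool(motion=[0,0,2,0,0,0,0,0,2,0,0,0,0,0,2,0,0,0,0,0,0,0,0,0,0,0,0,0,0,0])

```text
time_s: 4.05
tool_pos: [0.4832, -0.24, 0.1492]
orientation: [[-0.93, -0.368, -0.0], [-0.368, 0.93, 0.0], [0.0, 0.0, -1.0]]
ft_force: [0.5, 0.0, 0.7]
grip_width: -0.0
```

servo_tool(motion=[0,0,1,0,0,0,0,0,1,0,0,0,0,0,0,0,0,0,0,0,0,0,0,0])

```text
time_s: 4.45
tool_pos: [0.4832, -0.24, 0.1472]
orientation: [[-0.93, -0.368, -0.0], [-0.368, 0.93, 0.0], [0.0, 0.0, -1.0]]
ft_force: [-0.7, 0.4, -0.0]
grip_width: 0.0004
```

servo_tool(motion=[0,0,1,0,0,0,0,0,0,0,0,0,0,0,0,0,0,0])

```text
time_s: 4.75
tool_pos: [0.4832, -0.24, 0.1462]
orientation: [[-0.93, -0.368, -0.0], [-0.368, 0.93, 0.0], [0.0, 0.0, -1.0]]
ft_force: [0.6, -0.3, -0.6]
grip_width: -0.0002
```

servo_tool(motion=[0,0,1,0,0,0,0,0,0,0,0,0,0,0,0,0,0,0])

```text
time_s: 5.05
tool_pos: [0.4832, -0.24, 0.1452]
orientation: [[-0.93, -0.368, -0.0], [-0.368, 0.93, 0.0], [0.0, 0.0, -1.0]]
ft_force: [-0.2, -0.7, -0.5]
grip_width: -0.0004
```

servo_tool(motion=[0,0,1,0,0,0,0,0,0,0,0,0,0,0,0,0,0,0])

```text
time_s: 5.35
tool_pos: [0.4833, -0.24, 0.1445]
orientation: [[-0.93, -0.368, 0.0], [-0.368, 0.93, -0.0], [-0.0, -0.0, -1.0]]
ft_force: [0.7, -0.2, 0.9]
grip_width: -0.0002
```

servo_tool(motion=[0,0,1,0,0,0,0,0,0,0,0,0,0,0,0,0,0,0])

```text
time_s: 5.65
tool_pos: [0.4833, -0.2401, 0.1436]
orientation: [[-0.93, -0.368, 0.0], [-0.368, 0.93, -0.0], [-0.0, -0.0, -1.0]]
ft_force: [0.1, 0.0, 3.8]
grip_width: 0.0002
```

servo_tool(motion=[0,0,1,0,0,0,0,0,0,0,0,0,0,0,0,0,0,0])

```text
time_s: 5.95
tool_pos: [0.4833, -0.2401, 0.1427]
orientation: [[-0.93, -0.368, 0.0], [-0.368, 0.93, -0.0], [-0.0, -0.0, -1.0]]
ft_force: [-0.2, 0.9, 4.0]
grip_width: 0.0002
```

servo_tool(motion=[0,0,1,0,0,0,0,0,0,0,0,0])

```text
time_s: 6.15
tool_pos: [0.4834, -0.2401, 0.1417]
orientation: [[-0.93, -0.368, 0.001], [-0.368, 0.93, -0.0], [-0.0, -0.001, -1.0]]
ft_force: [-1.5, 0.3, 6.0]
grip_width: -0.0001
```

```bash
python3 - <<'E'
from h import *
F=[]
for i in range(4):
    arm.get_image('side');s=arm.state();F.append(s['ft_force'])
print(s['time_s'],s['tool_pos'],np.mean(F,0),np.array(F)[:,2])
E
```

```text
6.35 [ 0.48336351 -0.24013767  0.14182168] [-1.50637632  1.04538401  5.83203949] [5.8330782  5.80184224 5.81406766 5.87916987]
```

servo_tool(motion=[0,0,0.5,0,0,0,0,0,0,0,0,0,0,0,0,0,0,0,0,0,0,0,0,0,0,0,0,0,0,0,0,0,0,0,0,0,0,0,0,0,0,0])

```text
time_s: 7.05
tool_pos: [0.4834, -0.2401, 0.1415]
orientation: [[-0.93, -0.368, 0.001], [-0.368, 0.93, -0.0], [-0.001, -0.001, -1.0]]
ft_force: [-2.4, 1.0, 7.4]
grip_width: -0.0004
```

servo_tool(motion=[0,0,-1,0,0,0,0,0,-1,0,0,0,0,0,-1,0,0,0,0,0,-2,0,0,0,0,0,-5,0,0,0,0,0,-15,0,0,0,0,0,-25,0,0,0,0,0,-25,0,0,0,0,0,-20,0,0,0,0,0,0,0,0,0,0,0,0,0,0,0])

```text
time_s: 8.15
tool_pos: [0.4834, -0.2399, 0.2366]
orientation: [[-0.93, -0.368, 0.001], [-0.368, 0.93, 0.0], [-0.001, -0.0, -1.0]]
ft_force: [-0.1, 0.6, -1.6]
grip_width: -0.0001
```

```bash
python3 - <<'E'
from h import *
im=arm.get_image('wrist');cv2.imwrite('pics/w2.png',im[:,:,::-1]);pan('wrist')
s=arm.state();print(s['time_s'],s['tool_pos'],s['ft_force'])
a=cv2.imread('pics/side1.png');b=arm.get_image('side')[:,:,::-1]
cv2.imwrite('pics/s2.png',cv2.resize(np.hstack([a[150:350,300:440],b[150:350,300:440]]),None,fx=2.5,fy=2.5))
E
```

```text
wrist 0.71 [207.2, 124.5, 238.6, 220.0] enc 482.936279296875 -240.37017822265625 69.78101348876953 lsq [ 0.47798722 -0.24244858] 0.0649826351775673
8.3 [ 0.48290862 -0.23985302  0.23486359] [0.4715547  0.37415577 0.73636534]
```

View pics/s2.png

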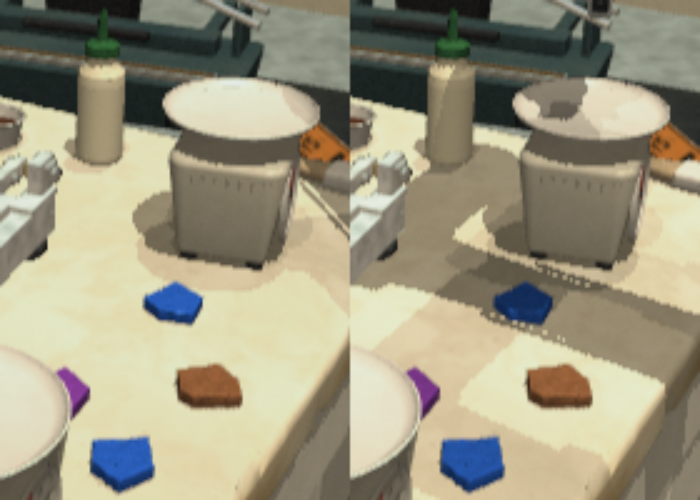

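The before and after crops match: scale, bottle, light-brown piece and the blue look-alikes are where they were, and the pan is back up. The arm is clear, so I'm handing in.

```bash
python3 -c "
from cell import arm
print(arm.sign_off())"
```

```text
the job is handed in; nothing more can be done
None
```

I pressed the middle of the empty scale's pan from straight above with the closed fingertips, held it down, and withdrew about 95 mm. The job is handed in.

- **Press:** I pressed at (0.483, -0.240). The force rose to about 7.4 N. The fingertips went about 3.2 mm past first contact, so with the pan's rest sag I estimate it sank 3.5–4 mm. The joint itself cannot be read directly.
- **Hold:** The pan stayed at 5.8 N or more for about 0.9 s, including about 0.6 s at full depth.
- **After withdrawing:** The wrist force fell back to its noise level of about 1 N. The pan centre measured within 1 mm of where it was before.
- **Surroundings:** The side view before and after shows the scale, the bottle and the light-brown piece unmoved. That crop shows only the edge of the loaded scale and not its chocolate, but the arm never went near them.
- **Disagreements:**
  - A least-squares circle fit put the pan centre about 5 mm off, because the gripper hid part of the rim. I used the enclosing-circle fit, which agreed with the first top and side views.
  - A sideways force of up to 2.5 N showed during the press, but nothing shifted that I could see.

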